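# Put the stacked setting rings back into their dishes

## Task

Take the stack of four steel setting rings apart from the top down, one ring at a time, and set each ring flat into the shallow dish of its own size: the smallest ring in the smallest dish, up to the largest ring in the largest dish. Set them down without dropping them, leave the calculator and the caliper where they lie, and let go of everything at the end.

Things in the scene. Friction and masses are not known exactly. Their poses are not given: they have to be found in the camera images.
- ring_a: The largest setting ring: plain bright steel, outer diameter 66 mm, bore 40 mm, 22 mm high, about 370 g. Starts at the bottom of the stack, on the bench, concentric to within a few mm. Origin at the centre of its underside, z up along its axis; yaw has no meaning. Easily gripped across the outside from above.
- ring_b: The second largest setting ring: plain bright steel, outer diameter 54 mm, bore 30 mm, 22 mm high, about 270 g. Starts second from the bottom, on ring_a, concentric to within a few mm. Origin at the centre of its underside, z up along its axis; yaw has no meaning. Easily gripped across the outside from above.
- ring_c: The third largest setting ring: plain bright steel, outer diameter 42 mm, bore 20 mm, 22 mm high, about 180 g. Starts third from the bottom, on ring_b, concentric to within a few mm. Origin at the centre of its underside, z up along its axis; yaw has no meaning. Easily gripped across the outside from above.
- ring_d: The smallest setting ring: plain bright steel, outer diameter 30 mm, bore 10 mm, 24 mm high, about 110 g. Starts at the top of the stack, on ring_c, concentric to within a few mm. Origin at the centre of its underside, z up along its axis; yaw has no meaning. Easily gripped across the outside from above.
- dish_a: The largest of four round shallow dishes (white plastic rim, grey floor), the place of ring_a: fixed to the bench, inside diameter 82 mm, outside diameter 90 mm, floor 3 mm above the bench, rim only 6 mm above the bench. Origin at the centre of its underside (on the bench), z up.
- dish_b: The second largest of four round shallow dishes (white plastic rim, grey floor), the place of ring_b: fixed to the bench, inside diameter 70 mm, outside diameter 78 mm, floor 3 mm above the bench, rim only 6 mm above the bench. Origin at the centre of its underside (on the bench), z up.
- dish_c: The third largest of four round shallow dishes (white plastic rim, grey floor), the place of ring_c: fixed to the bench, inside diameter 58 mm, outside diameter 66 mm, floor 3 mm above the bench, rim only 6 mm above the bench. Origin at the centre of its underside (on the bench), z up.
- dish_d: The smallest of four round shallow dishes (white plastic rim, grey floor), the place of ring_d: fixed to the bench, inside diameter 46 mm, outside diameter 54 mm, floor 3 mm above the bench, rim only 6 mm above the bench. Origin at the centre of its underside (on the bench), z up.
- calculator: Bystander: grey desk calculator lying on the bench, 140 mm (its x) by 95 mm (its y), 16 mm high, loose. Origin at the centre of its underside.
- caliper: Bystander: steel vernier caliper lying flat on the bench, loose, 230 mm long along its y, jaws reaching 48 mm to its -x side at the +y end, 12 mm high. Origin at the centre of the beam's underside.
Not all that is in view belongs to the job. Leave any green look-alike of the dish_c alone. Leave any turquoise look-alike of the dish_b alone.

How it is judged:
By the outcome, as a careful person would: the job done as asked, in the order asked, and still so for the second after the job is handed in, with the robot touching nothing.
It also fails if it takes over 120 s, if anything falls off the work surface, if the arm or the gripper's body presses on something with over 40 N, if the wrist force passes 120 N, or if a joint passes its speed limit or range.

## Robot

A 7-joint arm with a two-finger parallel gripper is mounted at the origin on the work surface. World frame = base frame: x ahead of the robot, y to its left, z up, the work surface at z = 0. Lengths are in m, angles in rad, forces in N, time in s.
With the tool pointing down it reaches from about 0.425 to 0.875 m from the base axis. Payload 4.7 kg.
Tool frame: the origin (TCP) lies at the very end of the fingers, on their centre line; the grasp point (between the pads) lies 19 mm behind it (ctrl.grasp_offset is the distance from the TCP to the grasp point, in m); z points along the fingers, y is the direction in which the jaws open and shut (so a half turn about z gives the same grasp; the last joint's range is limited). The gripper opens to 87 mm and grips with 3 to 60 N. Pads are 19 mm wide; open, the fingers measure 117 mm over their backs; the gripper's body (75 mm by 190 mm) begins 51 mm behind the grasp point.
Start: joints at [1.132, 0.321, -0.07, 1.45, 0.023, 1.371, -0.057], TCP at [0.284, -0.585, 0.223] pointing down, gripper open.
Joint ranges: [-2.86, 2.86], [-0.3, 2.09], [-1.38, 1.24], [0.06, 2.45], [-1.56, 4.7], [0.09, 2.05], [-2.69, 2.69]. Speed limits (rad/s): [2.57, 2.57, 3.14, 3.14, 3.14, 3.14, 3.14].

## Interface

Orientations are given as a rotation vector (axis times angle).
In Python, from bench import ctrl gives the robot as it stands.
- The arm moves only by the shell command python3 -m creep 'ROWS' [FORCE]. ROWS is JSON, a list that holds one entry, the list of rows, each a list of 7 numbers: the opening, from 0 (shut) to 1 (fully open), then the shift along the tool's x, y, z in mm, then the turn, a rotation vector about the tool's x, y, z in rad. In form: [[[grip, dx, dy, dz, rx, ry, rz], ...]]. A call has 1 to 5 rows; each row is the pose to reach, as a shift and turn from the pose commanded when the call began, along the tool's axes at that moment; what a row does not reach only later rows make up. A row lasts 1/10 s, in which the tool goes at most 50 mm and 8.59 degrees, less where a joint would pass 70% of its speed; a pose out of reach is approached as far as the arm can. A call with a gripper value outside its range is refused whole. The fingers move at their own pace and stop on an object; FORCE is the grip in N (left out, the last holds). Time passes only in rows, so rows that repeat a pose let the fingers close. It gives the time, the measured TCP pose, the force and the opening at its end, in the units of the state.
- ctrl.get_state(): the state, without advancing time (a new reading comes with each control period).
- ctrl.get_image(name): name is "side" or "top"; returns the picture (420x560x3 uint8, red, green, blue); there is no depth.
- ctrl.camera_params(name): a dict with "K" (3x3 intrinsics, pixels), "pose" (4x4, takes a point from camera to world coordinates). Camera axes: x right, y down, z forward; pixel columns grow to the right and rows downward; lengths in m; the calibration is good to about 2 mm. A picture is of the moment at which its call begins. camera_params takes no time and is no camera call.
- ctrl.close_job(): hands the job in, once; it reports no verdict.
The state is a dict: "time": time; "joint_positions": joint angles; "qd": joint speeds; "joint_torque": joint torques, N m; "position": TCP position; "tool_rot": TCP orientation; "ft_force": force on the tool from outside, world axes, zero at the start; "torque": the same for the moment, N m; "grip_width": opening from 0.0 (shut) to 1.0 (fully open).
Only numpy, scipy, OpenCV 4.12 (cv2) and the standard library are available. Lean on these libraries where they do the work, as an engineer would, in place of code of your own. Each camera call takes 0.05 s, during which the arm holds its last target. There are 200 camera calls.

## Working session

There is one attempt and no reset: what is moved stays moved. The work goes in short steps, Python scripts to look and compute and a shell command to move; the robot and the scene stay as the last step left them, time stands still between calls to the robot, and variables do not carry over. Pictures are saved under pics/ and viewed, about 12 in all and at most 16, crops included, and the job is handed in when it is done.

```bash
mkdir -p pics
cat > h.py <<'E'
import numpy as np, cv2
from bench import ctrl
from scipy.spatial.transform import Rotation as R
def snap(name,fn,crop=None,s=1):
    im=ctrl.get_image(name)[:,:,::-1]
    cv2.imwrite('pics/raw_'+fn,im)
    if crop: x0,y0,x1,y1=crop; im=im[y0:y1,x0:x1]
    cv2.imwrite('pics/'+fn,cv2.resize(im,None,fx=s,fy=s,interpolation=cv2.INTER_CUBIC))
def p2w(name,u,v,z):
    c=ctrl.camera_params(name);K=np.array(c['K']);T=np.array(c['pose'])
    d=T[:3,:3]@np.linalg.solve(K,[u,v,1]);o=T[:3,3]
    return o+d*(z-o[2])/d[2]
def w2p(name,p):
    c=ctrl.camera_params(name);K=np.array(c['K']);T=np.array(c['pose'])
    q=K@(T[:3,:3].T@(np.array(p)-T[:3,3]));return q[:2]/q[2]
def go(p):  # world shift to tool mm
    s=ctrl.get_state();r=R.from_rotvec(s['tool_rot'])
    return r.inv().apply(np.array(p)-s['position'])*1000
E
python3 - <<'E'
from h import *
snap('top','t1.png',s=1.4);snap('side','s1.png',s=1.4)
for n in('top','side'):print(ctrl.camera_params(n))
s=ctrl.get_state();print(s);print(R.from_rotvec(s['tool_rot']).as_matrix().round(3))
E
```

```text
{'K': array([[388.53275574,   0.        , 281.70224523],
       [  0.        , 388.53275574, 208.11941348],
       [  0.        ,   0.        ,   1.        ]]), 'pose': array([[ 0.02260866, -0.99309145,  0.11514433,  0.48028383],
       [-0.99965964, -0.02395594, -0.01033033, -0.05662133],
       [ 0.01301735, -0.11487158, -0.99329506,  1.09149681],
       [ 0.        ,  0.        ,  0.        ,  1.        ]])}
{'K': array([[522.38707599,   0.        , 271.45066322],
       [  0.        , 522.38707599, 214.02958038],
       [  0.        ,   0.        ,   1.        ]]), 'pose': array([[ 0.98046362, -0.09805287,  0.17051899,  0.38562959],
       [-0.19669337, -0.49611509,  0.84568406, -1.20781489],
       [ 0.00167529, -0.86270241, -0.50570915,  0.75360311],
       [ 0.        ,  0.        ,  0.        ,  1.        ]])}
{'time': 0.1, 'joint_positions': array([ 1.13212056,  0.32176395, -0.07008066,  1.45158487,  0.02263334,
        1.37081051, -0.05690415]), 'qd': array([-0.00021492, -0.00120933, -0.00163227, -0.00413614,  0.00052113,
        0.00137491, -0.00102408]), 'joint_torque': array([ 1.24747480e-04, -4.92569911e+01, -4.05487949e-01, -3.13398600e+01,
       -6.42043306e-02,  3.95285001e-02,  5.07692721e-05]), 'position': array([ 0.28406849, -0.58406843,  0.22154509]), 'tool_rot': array([-3.05976290e+00, -7.04818668e-01,  8.23481959e-04]), 'ft_force': array([ 0.19512002,  0.14072436, -0.25014032]), 'torque': array([-0.05948374, -0.02064911, -0.01369786]), 'grip_width': 1.0004707969892446}
[[ 0.899  0.437 -0.001]
 [ 0.437 -0.899  0.002]
 [-0.    -0.002 -1.   ]]
```

View pics/t1.png

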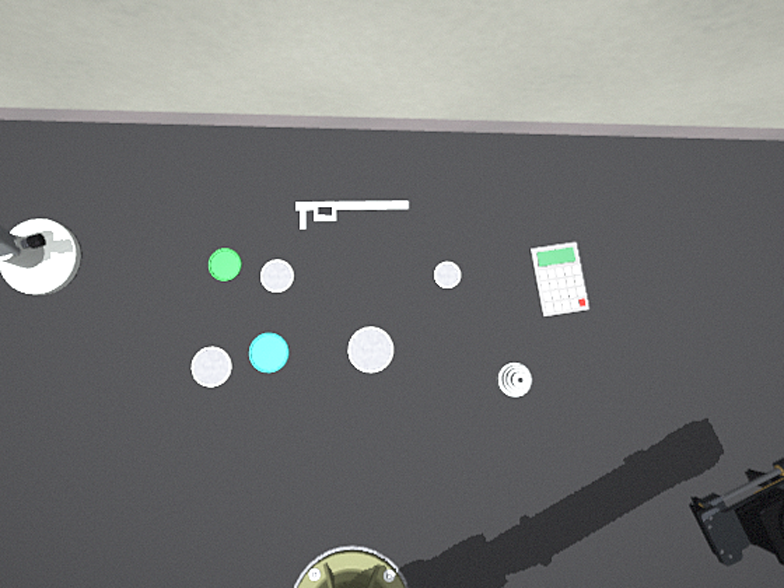

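View pics/s1.png

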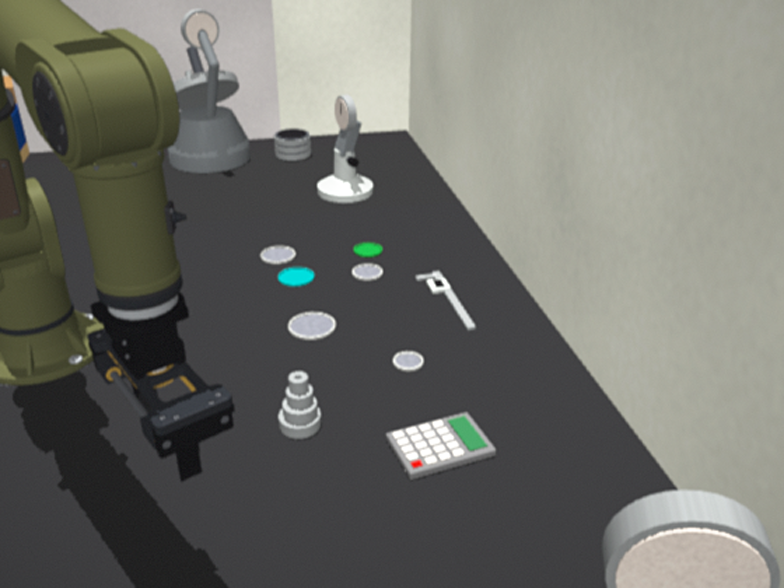

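The top picture (1.4×) shows the four white dishes at about (371,349) large, (211,367), (277,276) and (447,275) small. The green look-alike is at (225,265), the turquoise one at (269,353), and the stack at (515,380). I'll get centroids and diameters in the raw picture, plus an enlarged crop.

Run:
```python
from h import *
im=cv2.imread('pics/raw_t1.png')
g=im.min(2);m=(im.max(2)>130).astype(np.uint8)
n,l,st,ce=cv2.connectedComponentsWithStats(m)
for i in range(1,n):
    x,y,w,h,a=st[i]
    if 150<a<3000 and y>130: 
        c=p2w('top',*(ce[i]),.006); L=p2w('top',x-.5,ce[i][1],.006);Rr=p2w('top',x+w-.5,ce[i][1],.006)
        print(ce[i].round(1),st[i],c.round(4),'eqdiam',round(np.sqrt(4*a/np.pi)*1000*(1.0855/388.5)/1,1),im[int(ce[i][1]),int(ce[i][0])])
a=cv2.resize(im[160:285,125:345],None,fx=3.6,fy=3.6,interpolation=cv2.INTER_CUBIC)
b=cv2.resize(im[245:295,345:395],None,fx=9,fy=9,interpolation=cv2.INTER_NEAREST)
cv2.imwrite('pics/c1.png',a);cv2.imwrite('pics/c2.png',b)
s=cv2.imread('pics/raw_s1.png')[255:320,185:245];cv2.imwrite('pics/c3.png',cv2.resize(s,None,fx=9,fy=9,interpolation=cv2.INTER_NEAREST))
```

```text
[245.9 148.3] [211 143  81  21 705] [0.7757 0.0385 0.006 ] eqdiam 83.7 [255 255 255]
[ 28.9 184.3] [   0  156   57   55 2137] [0.6562 0.6436 0.006 ] eqdiam 145.7 [138 139 136]
[399.7 198.9] [ 379  172   42   54 1691] [ 0.6406 -0.4013  0.006 ] eqdiam 129.6 [239 238 237]
[160.  188.5] [149 177  24  24 449] [0.6535 0.2762 0.006 ] eqdiam 66.8 [177 253 138]
[197.4 196.6] [186 185  24  24 467] [0.6331 0.17   0.006 ] eqdiam 68.1 [248 242 240]
[319.3 195.8] [310 186  20  20 313] [ 0.6437 -0.1733  0.006 ] eqdiam 55.8 [246 240 238]
[264.4 249.3] [248 233  34  34 885] [ 0.4898 -0.0224  0.006 ] eqdiam 93.8 [246 240 238]
[191.5 251.5] [178 237  29  30 661] [0.4793 0.179  0.006 ] eqdiam 81.1 [255 255 151]
[150.5 261.5] [136 247  30  30 684] [0.4492 0.2904 0.006 ] eqdiam 82.5 [246 240 237]
[367.4 270.9] [356 259  24  25 462] [ 0.4369 -0.3092  0.006 ] eqdiam 67.8 [255 255 255]
[244.6 404. ] [ 210  390   75   30 1025] [0.0804 0.0187 0.006 ] eqdiam 100.9 [159 209 204]
```

View pics/c1.png

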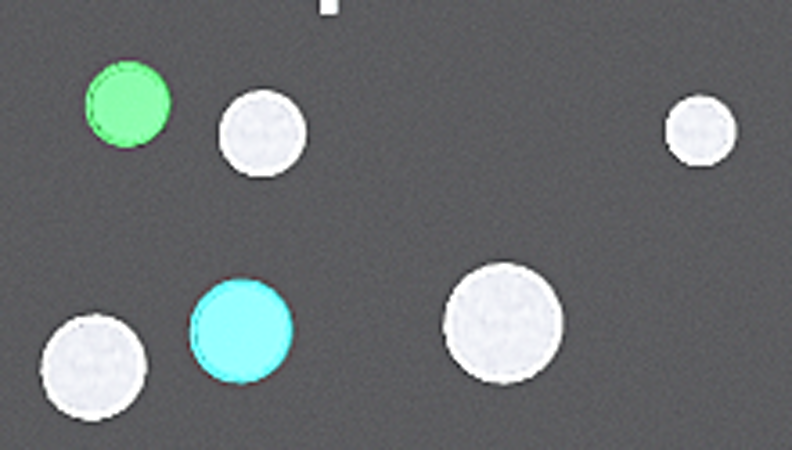

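View pics/c2.png

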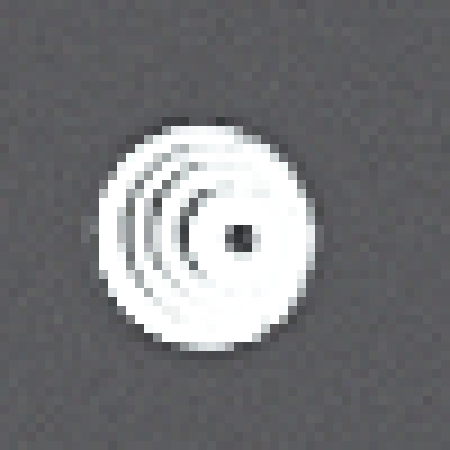

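View pics/c3.png

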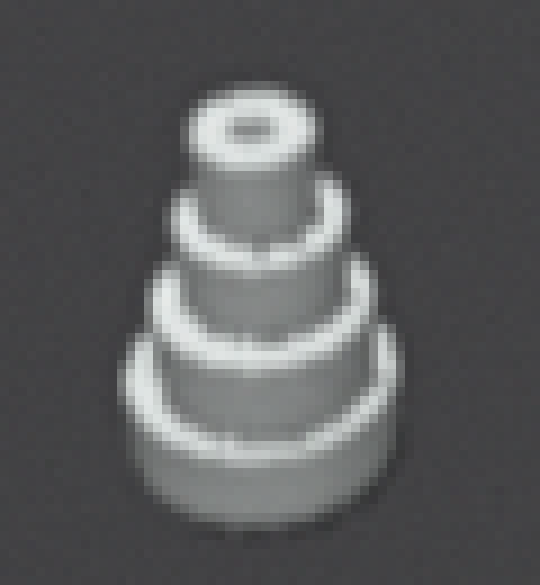

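Nothing surprising in the crops. The white dishes differ clearly in size (+3–4 mm of blur): a at c1 (503,323), b at (93,367), c at (262,133), d at (701,130). The green and turquoise ones are decoys. In c2 ring_d's bore is at (240,238). In c3 the bore is at (250,128), and the ring tops span x 170–350 (c), 147–376 (b) and 119–404 (a).

Run:
```python
from h import *
T=lambda x,y:(345+x/9-.5,245+y/9-.5)
S=lambda x,y:(185+x/9-.5,255+y/9-.5)
print('d top',p2w('top',*T(240,238),.09),'side',p2w('side',*S(250,128),.09))
print('a top',p2w('top',*T(206,236),.022))
for n,x,y,z in(('c',260,215,.066),('b',261,298,.044),('a',261,378,.022)):print(n,'side',p2w('side',*S(x,y),z))
im=cv2.imread('pics/raw_s1.png');m=(im.max(2)>130).astype(np.uint8)
n,l,st,ce=cv2.connectedComponentsWithStats(m)
for p in((.4898,-.0224),(.4492,.2904),(.6331,.17),(.6437,-.1733)):
    u,v=w2p('side',[*p,.006]);i=l[int(v),int(u)];print(p,p2w('side',*ce[i],.006),st[i])
P=p2w('top',*T(240,238),.09)
print(go([*P[:2],.2]))
s=ctrl.get_state();print(s['position'])
```

```text
d top [ 0.44034713 -0.29922256  0.09      ] side [ 0.44038101 -0.2995707   0.09      ]
a top [ 0.43800714 -0.30536129  0.022     ]
c side [ 0.44118645 -0.30204018  0.066     ]
b side [ 0.43985034 -0.30570306  0.044     ]
a side [ 0.43835227 -0.30861708  0.022     ]
(0.4898, -0.0224) [ 0.49005586 -0.02580055  0.006     ] [206 223  34  20 545]
(0.4492, 0.2904) [0.44953195 0.28669175 0.006     ] [186 176  25  13 260]
(0.6331, 0.17) [0.63329249 0.16776574 0.006     ] [251 188  23  12 219]
(0.6437, -0.1733) [ 0.6434838 -0.1751979  0.006    ] [280 251  23  14 260]
[ 265.14894183 -187.7318438    21.84414268]
[ 0.28406849 -0.58406843  0.22154509]
```

```bash
python3 -m creep '[[[1,40,-28,4,0,0,0],[1,75,-53,8,0,0,0],[1,110,-78,10,0,0,0],[1,145,-103,15,0,0,0],[1,180,-127,20,0,0,0]]]' 20
python3 -m creep '[[[1,30,-21,0,0,0,0],[1,55,-40,1,0,0,0],[1,75,-54,2,0,0,0],[1,85,-61,2,0,0,0],[1,85,-61,2,0,0,0]]]'
python3 -c "
from h import *
print(go([.4404,-.2994,.072]));print(ctrl.get_state()['position'],ctrl.get_state()['tool_rot'])"
```

```text
time: 0.6
position: [0.3911, -0.3897, 0.2021]
tool_rot: [-3.061, -0.705, 0.0]
ft_force: [0.9, -0.8, 0.3]
grip_width: 1.006
time: 1.1
position: [0.4411, -0.298, 0.2004]
tool_rot: [-3.06, -0.71, 0.0]
ft_force: [0.4, -1.4, 0.6]
grip_width: 0.996
[ -1.30537132   0.99058722 128.40805602]
[ 0.4411481  -0.29798384  0.20040852] [-3.05989989e+00 -7.10062494e-01  1.46206926e-05]
```

```bash
python3 -m creep '[[[1,0,0,25,0,0,0],[0.6,-0.5,0.5,60,0,0,0],[0.6,-1,0.7,90,0,0,0],[0.6,-1,0.7,110,0,0,0],[0.6,-1,0.7,116,0,0,0]]]' 20
python3 -c "
from h import *
snap('side','s2.png',(170,200,300,320),5);print(go([.4404,-.2994,.072]))"
```

```text
time: 1.6
position: [0.437, -0.3016, 0.0818]
tool_rot: [-3.059, -0.7, 0.006]
ft_force: [-0.1, -0.3, -0.1]
grip_width: 0.724
[ 3.46860789 -0.61754272 10.30664437]
```

View pics/s2.png

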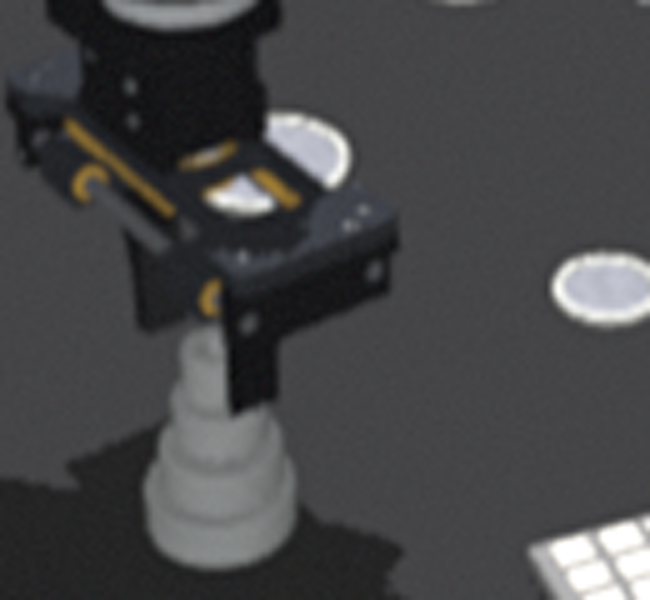

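The side view shows the fingers straddling ring_d: its top is at about (205,350) and the near finger at (255,390). I'll let the arm settle, read the pose, then finish the descent.

```bash
python3 -m creep '[[[0.6,0,0,6,0,0,0],[0.6,0,0,6,0,0,0],[0.6,0,0,6,0,0,0]]]'
python3 -c "
from h import *
print(go([.4404,-.2994,.072]))"
```

```text
time: 1.95
position: [0.4403, -0.3012, 0.0796]
tool_rot: [3.06, 0.705, 0.002]
ft_force: [-0.4, -0.1, -0.4]
grip_width: 0.602
[ 0.85593752 -1.62767281  7.5508924 ]
```

```bash
python3 -m creep '[[[0.6,0,0,0,0,0,0]]]';python3 -m creep '[[[0.6,0,0,0,0,0,0]]]';python3 -m creep '[[[0.6,0,0,0,0,0,0]]]'
```

```text
time: 2.05
position: [0.4404, -0.301, 0.0795]
tool_rot: [3.06, 0.705, 0.002]
ft_force: [0.2, -0.0, 0.4]
grip_width: 0.602
time: 2.15
position: [0.4402, -0.3008, 0.0792]
tool_rot: [3.06, 0.705, 0.001]
ft_force: [-0.4, 0.5, 0.9]
grip_width: 0.599
time: 2.25
position: [0.44, -0.3007, 0.0789]
tool_rot: [3.061, 0.705, 0.001]
ft_force: [-0.4, -0.7, 0.1]
grip_width: 0.597
```

```bash
python3 -m creep '[[[0.6,0.5,-1,4,0,0,0],[0.6,0.5,-1.2,7,0,0,0],[0.6,0.5,-1.2,7,0,0,0],[0.6,0.5,-1.2,7,0,0,0]]]';python3 -m creep '[[[0.25,0,0,0,0,0,0],[0.25,0,0,0,0,0,0],[0.25,0,0,0,0,0,0],[0.25,0,0,0,0,0,0],[0.25,0,0,0,0,0,0]]]' 25
```

```text
time: 2.65
position: [0.4396, -0.2992, 0.0713]
tool_rot: [-3.061, -0.705, 0.001]
ft_force: [0.3, -1.1, -0.5]
grip_width: 0.601
time: 3.15
position: [0.4399, -0.2995, 0.0717]
tool_rot: [3.061, 0.705, 0.0]
ft_force: [-0.6, -0.1, -0.1]
grip_width: 0.341
```

```bash
python3 -m creep '[[[0,0,0,-8,0,0,0],[0,0,0,-22,0,0,0],[0,0,0,-36,0,0,0],[0,0,0,-40,0,0,0]]]' 30
python3 -m creep '[[[0,15,-1,0,0,0,0],[0,40,-4,0,0,0,0],[0,70,-7,0,0,0,0],[0,100,-10,0,0,0,0],[0,130,-13,0,0,0,0]]]'
python3 -m creep '[[[0,30,-3,0,0,0,0],[0,60,-6,0,0,0,0],[0,88,-9,0,0,0,0],[0,103,-10,0,0,0,0],[0,108,-10.5,0,0,0,0]]]'
python3 -m creep '[[[0,0,0,15,0,0,0],[0,0,0,40,0,0,0],[0,0,0,60,0,0,0],[0,0,0,70,0,0,0],[0,0,0,70,0,0,0]]]'
python3 -c "
from h import *
print(go([.6437,-.174,.009]))"
```

```text
time: 3.55
position: [0.4411, -0.3002, 0.1144]
tool_rot: [3.058, 0.704, 0.004]
ft_force: [0.7, -1.6, -0.8]
grip_width: 0.336
time: 4.05
position: [0.5525, -0.2289, 0.1111]
tool_rot: [-3.06, -0.706, -0.0]
ft_force: [-0.1, -1.1, -1.3]
grip_width: 0.342
time: 4.55
position: [0.6447, -0.1715, 0.1108]
tool_rot: [-3.059, -0.709, -0.0]
ft_force: [-0.2, 0.2, -2.1]
grip_width: 0.336
time: 5.05
position: [0.6408, -0.175, 0.039]
tool_rot: [-3.061, -0.702, 0.007]
ft_force: [1.1, 0.2, -0.7]
grip_width: 0.338
[ 3.15274174  0.38152975 30.00640222]
```

Ring is held at about −1 N of weight. I'll settle and look.

```bash
python3 -m creep '[[[0,0,0,10,0,0,0],[0,0,0,15,0,0,0],[0,0,0,15,0,0,0],[0,0,0,15,0,0,0],[0,0,0,15,0,0,0]]]'
python3 -c "
from h import *
print(go([.6437,-.174,.009]));snap('side','s3.png',(220,170,370,290),5)"
```

```text
time: 5.55
position: [0.6439, -0.1741, 0.0272]
tool_rot: [3.061, 0.705, 0.001]
ft_force: [0.4, 0.0, -0.4]
grip_width: 0.341
[-0.16323424 -0.19481751 18.1654764 ]
```

View pics/s3.png

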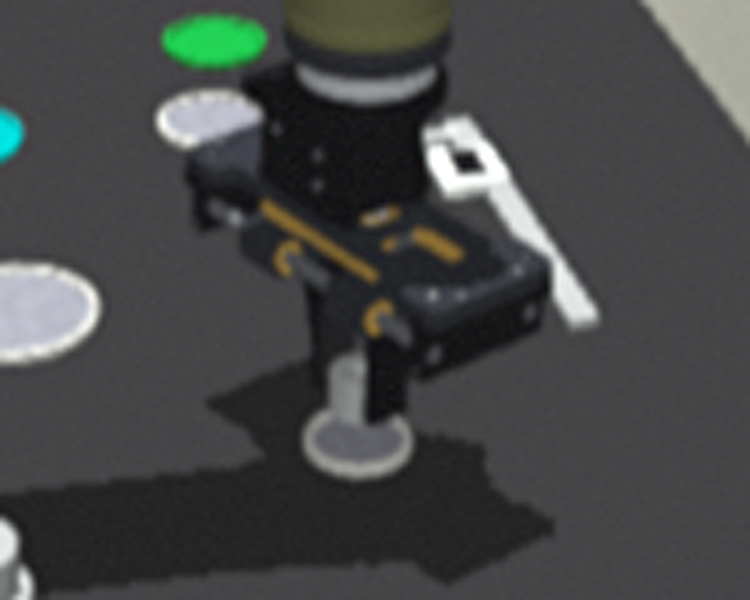

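The ring is above dish_d at (358,440), centred and hanging just over it. Lowering slowly.

```bash
python3 -m creep '[[[0,0,0,6,0,0,0],[0,0,0,11,0,0,0],[0,0,0,14,0,0,0],[0,0,0,15,0,0,0],[0,0,0,15,0,0,0]]]'
python3 -m creep '[[[0,0,0,0,0,0,0],[0,0,0,0.5,0,0,0],[0,0,0,0.5,0,0,0]]]'
python3 -c "
from h import *
print(go([.6437,-.174,.009]))"
```

```text
time: 6.1
position: [0.6432, -0.174, 0.0111]
tool_rot: [-3.061, -0.705, 0.001]
ft_force: [0.4, -0.1, -1.9]
grip_width: 0.341
time: 6.4
position: [0.6436, -0.1741, 0.0112]
tool_rot: [3.061, 0.705, 0.0]
ft_force: [0.5, -0.4, -1.8]
grip_width: 0.336
[ 0.17190199 -0.04018725  2.21792514]
```

```bash
python3 -m creep '[[[0,0,0,0.5,0,0,0],[0,0,0,1,0,0,0],[0,0,0,1.5,0,0,0],[0,0,0,1.5,0,0,0]]]'
python3 -m creep '[[[0,0,0,0.3,0,0,0],[0,0,0,0.6,0,0,0],[0,0,0,0.6,0,0,0]]]'
```

```text
time: 6.8
position: [0.6434, -0.1741, 0.0094]
tool_rot: [-3.061, -0.705, 0.0]
ft_force: [0.3, 1.2, -0.5]
grip_width: 0.336
time: 7.1
position: [0.6434, -0.1741, 0.0089]
tool_rot: [3.061, 0.705, -0.0]
ft_force: [-1.2, 0.6, -2.2]
grip_width: 0.337
```

```bash
python3 -m creep '[[[0,0,0,0.5,0,0,0],[0,0,0,0.5,0,0,0],[0,0,0,0.5,0,0,0]]]'
python3 -m creep '[[[0,0,0,0.5,0,0,0],[0,0,0,0.5,0,0,0],[0,0,0,0.5,0,0,0]]]'
```

```text
time: 7.4
position: [0.6435, -0.1741, 0.0088]
tool_rot: [3.061, 0.705, 0.0]
ft_force: [-0.9, 0.9, 0.6]
grip_width: 0.338
time: 7.7
position: [0.6435, -0.1741, 0.0087]
tool_rot: [3.061, 0.705, -0.0]
ft_force: [-2.7, -0.0, 5.7]
grip_width: 0.337
```

Contact is felt (+5.7 N), so I'll release and rise.

```bash
python3 -m creep '[[[0.45,0,0,0,0,0,0],[0.5,0,0,0,0,0,0],[0.5,0,0,0,0,0,0]]]'
python3 -m creep '[[[0.55,0,0,-8,0,0,0],[0.6,0,0,-35,0,0,0],[0.7,0,0,-75,0,0,0],[0.9,0,0,-110,0,0,0],[0.9,0,0,-120,0,0,0]]]'
python3 - <<'E'
from h import *
snap('top','t4.png');snap('side','s4.png')
a=cv2.imread('pics/raw_t4.png');b=cv2.imread('pics/raw_s4.png')
f=lambda i,x,y,w:cv2.resize(i[y:y+w,x:x+w],(400,400),interpolation=cv2.INTER_NEAREST)
cv2.imwrite('pics/q4.png',np.hstack([f(a,345,245,50),f(b,185,255,60)]))
cv2.imwrite('pics/q4b.png',np.hstack([f(a,290,160,100),f(b,220,200,120)]))
E
```

```text
time: 8.0
position: [0.6435, -0.1741, 0.0077]
tool_rot: [3.061, 0.705, 0.0]
ft_force: [0.4, -0.2, -0.1]
grip_width: 0.478
time: 8.5
position: [0.6464, -0.1744, 0.1337]
tool_rot: [3.057, 0.704, 0.012]
ft_force: [1.3, 0.8, 0.0]
grip_width: 0.786
```

View pics/q4.png

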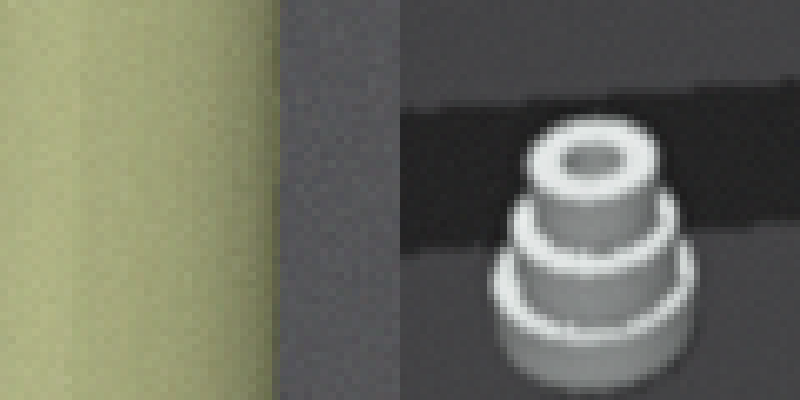

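View pics/q4b.png

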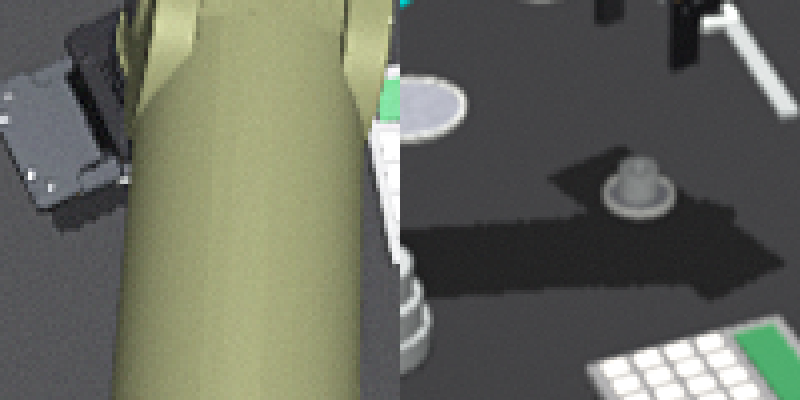

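Ring_d sits flat and centred in dish_d (q4b, (640,185)). The arm hides the stack from the top camera. From the side, ring_c's bore is at q4 (593,160) and ring b's top is centred near x 593.

Run:
```python
from h import *
S=lambda x,y:(185+(x-400)*.15-.5,255+y*.15-.5)
print('c',p2w('side',*S(593,159),.066))
print('b',p2w('side',*S(593,222),.044),'a',p2w('side',*S(593.5,280),.022))
for p in [(.4412,-.302,.066),(.4404,-.2994,.09)]: print(w2p('side',p),w2p('top',p))
print(go([.4410,-.302,.12]),ctrl.get_state()['position'])
```

```text
c [ 0.44132934 -0.30192922  0.066     ]
b [ 0.43967722 -0.30633309  0.044     ] a [ 0.43840574 -0.30862769  0.022     ]
[213.39326762 278.37692091] [370.00675023 270.21879172]
[212.27860454 268.67435589] [371.23584537 270.92505558]
[-239.35679348   25.51131171   10.01709948] [ 0.64503156 -0.17433738  0.13078056]
```

```bash
python3 -m creep '[[[0.9,-25,2.5,0,0,0,0],[0.9,-60,6,1,0,0,0],[0.9,-95,10,1,0,0,0],[0.9,-130,14,3,0,0,0],[0.9,-165,17.5,5,0,0,0]]]'
python3 -m creep '[[[0.9,-30,3,0,0,0,0],[0.9,-55,6,0,0,0,0],[0.9,-69,7.5,0,0,0,0],[0.9,-73,7.5,0,0,0,0],[0.9,-73,7.5,0,0,0,0]]]'
python3 -m creep '[[[0.8,0,0,10,0,0,0],[0.75,0,0,30,0,0,0],[0.75,0,0,42,0,0,0],[0.75,0,0,42,0,0,0],[0.75,0,0,42,0,0,0]]]'
python3 -m creep '[[[0.75,0,0,0,0,0,0],[0.75,0,0,0,0,0,0]]]'
python3 -c "
from h import *
print(go([.4413,-.3019,.05]))"
```

```text
time: 9.1
position: [0.5003, -0.2623, 0.1209]
tool_rot: [-3.06, -0.705, 0.004]
ft_force: [1.0, 0.9, 0.4]
grip_width: 0.902
time: 9.6
position: [0.4404, -0.3002, 0.1224]
tool_rot: [-3.061, -0.705, 0.0]
ft_force: [-0.1, 0.6, -0.5]
grip_width: 0.9
time: 10.1
position: [0.4408, -0.3001, 0.0806]
tool_rot: [-3.06, -0.707, 0.0]
ft_force: [0.4, 0.1, 0.7]
grip_width: 0.755
time: 10.3
position: [0.441, -0.301, 0.0818]
tool_rot: [3.06, 0.705, 0.002]
ft_force: [0.8, -0.1, 0.2]
grip_width: 0.75
[-0.19059335  0.8998651  31.79535171]
```

```bash
python3 -m creep '[[[0.75,0,0.9,10,0,0,0],[0.75,0,0.9,22,0,0,0],[0.75,0,0.9,29,0,0,0],[0.75,0,0.9,31,0,0,0],[0.75,0,0.9,31,0,0,0]]]'
python3 -m creep '[[[0.65,0,0,0,0,0,0],[0.6,0,0,0,0,0,0],[0.6,0,0,0,0,0,0]]]'
python3 -c "
from h import *
print(go([.4413,-.3019,.05]))"
```

```text
time: 10.8
position: [0.4403, -0.3012, 0.0492]
tool_rot: [-3.06, -0.705, 0.001]
ft_force: [-0.1, -0.9, -0.4]
grip_width: 0.748
time: 11.1
position: [0.441, -0.3016, 0.0503]
tool_rot: [3.061, 0.705, 0.001]
ft_force: [-0.5, 0.1, 0.3]
grip_width: 0.614
[0.12189685 0.3509658  0.34823838]
```

```bash
python3 -m creep '[[[0.4,0,0,0,0,0,0],[0.4,0,0,0,0,0,0],[0.3,0,0,0,0,0,0],[0.3,0,0,0,0,0,0],[0,0,0,0,0,0,0]]]' 35
python3 -m creep '[[[0,0,0,-8,0,0,0],[0,0,0,-25,0,0,0],[0,0,0,-45,0,0,0],[0,0,0,-60,0,0,0],[0,0,0,-65,0,0,0]]]'
python3 -c "
from h import *
print(go([.6331,.169,.12]))"
```

```text
time: 11.6
position: [0.4409, -0.3018, 0.0502]
tool_rot: [3.061, 0.705, 0.0]
ft_force: [-0.3, -1.6, 0.2]
grip_width: 0.477
time: 12.1
position: [0.4416, -0.3019, 0.1168]
tool_rot: [3.059, 0.705, 0.003]
ft_force: [1.3, -0.1, -2.5]
grip_width: 0.474
[ 378.23186278 -339.61201936   -3.51494685]
```

```bash
python3 -m creep '[[[0,10,-9,0,0,0,0],[0,30,-27,0,0,0,0],[0,54,-48,0,0,0,0],[0,78,-70,0,0,0,0],[0,102,-91,0,0,0,0]]]'
python3 -m creep '[[[0,24,-22,0,0,0,0],[0,48,-43,0,0,0,0],[0,72,-65,0,0,0,0],[0,96,-86,0,0,0,0],[0,120,-108,0,0,0,0]]]'
python3 -m creep '[[[0,24,-22,0,0,0,0],[0,48,-43,0,0,0,0],[0,72,-65,0,0,0,0],[0,96,-86,0,0,0,0],[0,120,-108,0,0,0,0]]]'
python3 -m creep '[[[0,20,-18,0,0,0,0],[0,32,-28,0,0,0,0],[0,37,-33,0,0,0,0],[0,37,-33,0,0,0,0],[0,37,-33,0,0,0,0]]]'
python3 -c "
from h import *
print(go([.6331,.169,.009]))"
```

```text
time: 12.6
position: [0.4923, -0.1722, 0.1137]
tool_rot: [-3.059, -0.706, 0.003]
ft_force: [0.3, -0.4, -1.8]
grip_width: 0.472
time: 13.1
position: [0.5527, -0.0229, 0.1138]
tool_rot: [-3.06, -0.706, 0.003]
ft_force: [-0.4, 0.2, -2.3]
grip_width: 0.473
time: 13.6
position: [0.613, 0.1265, 0.1135]
tool_rot: [-3.061, -0.706, 0.004]
ft_force: [0.1, -0.6, -2.9]
grip_width: 0.476
time: 14.1
position: [0.6325, 0.1683, 0.1145]
tool_rot: [3.061, 0.703, -0.002]
ft_force: [-0.0, -0.6, -2.1]
grip_width: 0.477
[  0.97130377  -0.44558255 105.48000627]
```

```bash
python3 -m creep '[[[0,0,0,12,0,0,0],[0,0.5,-0.3,37,0,0,0],[0,0.5,-0.3,62,0,0,0],[0,0.5,-0.3,80,0,0,0],[0,0.5,-0.3,88,0,0,0]]]'
python3 -m creep '[[[0,0,0,0,0,0,0],[0,0,0,0,0,0,0],[0,0,0,0,0,0,0],[0,0,0,0,0,0,0]]]'
python3 -c "
from h import *
print(go([.6331,.169,.009]));snap('side','s5.png',(205,130,325,230),5)"
```

```text
time: 14.6
position: [0.6316, 0.1688, 0.0242]
tool_rot: [3.061, 0.703, -0.006]
ft_force: [-0.4, 0.1, -1.9]
grip_width: 0.476
time: 15.0
position: [0.634, 0.1709, 0.0282]
tool_rot: [3.061, 0.705, 0.003]
ft_force: [-0.1, -0.7, -2.9]
grip_width: 0.477
[-1.68117052  1.29733402 19.200063  ]
```

View pics/s5.png

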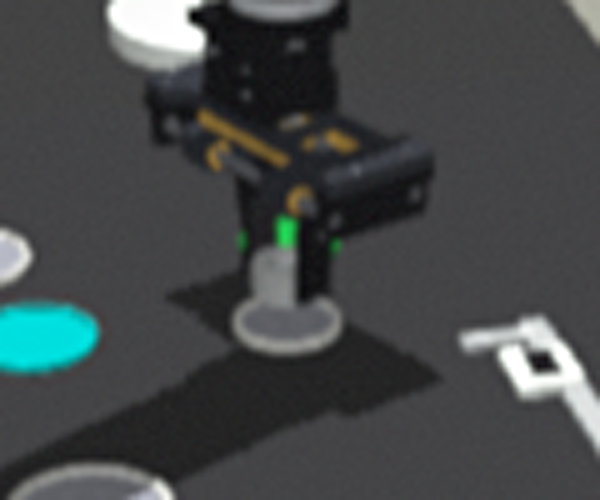

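The ring hangs over dish_c at (288,322). I'll correct by about −1.7 x and +1.3 y and lower it.

```bash
python3 -m creep '[[[0,-1,1,6,0,0,0],[0,-1.5,1.2,12,0,0,0],[0,-1.5,1.2,15,0,0,0],[0,-1.5,1.2,16,0,0,0],[0,-1.5,1.2,16,0,0,0]]]'
python3 -m creep '[[[0,0,0,0.5,0,0,0],[0,0,0,1,0,0,0],[0,0,0,1,0,0,0]]]'
python3 -m creep '[[[0,0,0,0.5,0,0,0],[0,0,0,1,0,0,0],[0,0,0,1,0,0,0]]]'
```

```text
time: 15.55
position: [0.6321, 0.1688, 0.0105]
tool_rot: [-3.061, -0.705, 0.001]
ft_force: [0.3, 0.2, -1.8]
grip_width: 0.475
time: 15.85
position: [0.6324, 0.1689, 0.01]
tool_rot: [3.061, 0.705, 0.0]
ft_force: [0.2, 0.0, -2.4]
grip_width: 0.472
time: 16.15
position: [0.6324, 0.1689, 0.0093]
tool_rot: [3.061, 0.705, 0.0]
ft_force: [-1.2, -0.3, 1.4]
grip_width: 0.475
```

```bash
python3 -m creep '[[[0,0,0,0.4,0,0,0],[0,0,0,0.4,0,0,0]]]'
python3 -m creep '[[[0.55,0,0,-0.3,0,0,0],[0.6,0,0,-0.5,0,0,0],[0.6,0,0,-0.5,0,0,0]]]'
python3 -m creep '[[[0.65,0,0,-8,0,0,0],[0.7,0,0,-35,0,0,0],[0.8,0,0,-70,0,0,0],[0.9,0,0,-100,0,0,0],[0.95,0,0,-110,0,0,0]]]'
python3 -m creep '[[[0.95,0,0,0,0,0,0]]]'
python3 - <<'E'
from h import *
snap('top','t6.png');snap('side','s6.png')
a=cv2.imread('pics/raw_t6.png');b=cv2.imread('pics/raw_s6.png')
f=lambda i,x,y,w:cv2.resize(i[y:y+w,x:x+w],(400,400),interpolation=cv2.INTER_NEAREST)
cv2.imwrite('pics/q6.png',np.vstack([np.hstack([f(a,345,245,50),f(b,185,255,60)])[:,:],np.hstack([f(b,205,140,100)[100:300],f(a,160,150,100)[100:300]])]))
print(go([.44,-.305,.1]))
E
```

```text
time: 16.35
position: [0.6325, 0.1689, 0.0092]
tool_rot: [3.061, 0.705, 0.0]
ft_force: [-2.4, -0.7, 4.5]
grip_width: 0.475
time: 16.65
position: [0.6326, 0.1689, 0.0089]
tool_rot: [-3.061, -0.705, -0.001]
ft_force: [-0.5, -0.1, 0.2]
grip_width: 0.586
time: 17.15
position: [0.6345, 0.1699, 0.1235]
tool_rot: [-3.061, -0.705, -0.01]
ft_force: [-0.2, 0.2, 0.1]
grip_width: 0.88
time: 17.25
position: [0.6336, 0.1693, 0.1212]
tool_rot: [3.061, 0.705, 0.006]
ft_force: [-0.1, 0.3, 0.4]
grip_width: 0.925
[-379.42934846  341.8985896    18.45200574]
```

View pics/q6.png

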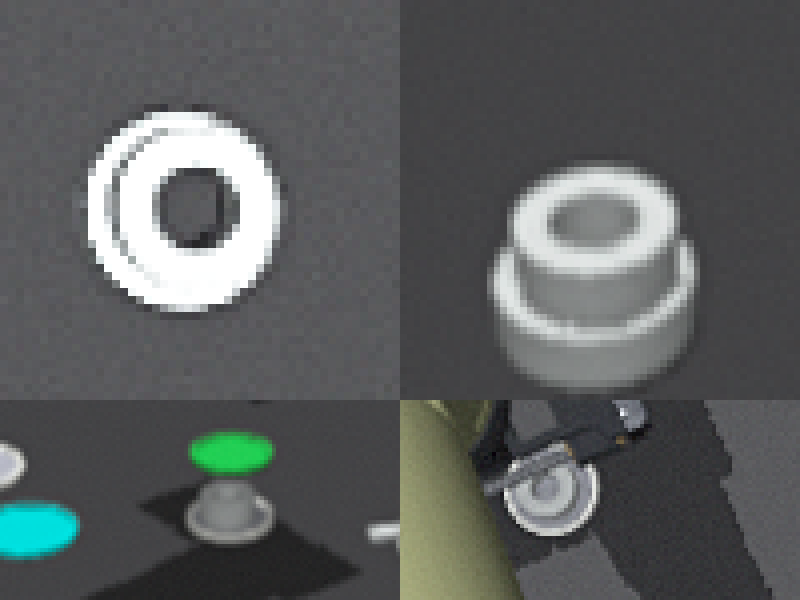

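Ring_c sits flat in dish_c (bottom-left at (230,510)). Ring_b's bore is at (194,208) in the top crop and (593,218) in the side crop. Ring_a spans x 88–283 and y 107–310 in the top crop.

Run:
```python
from h import *
T=lambda x,y:(345+x/8-.5,245+y/8-.5)
S=lambda x,y:(185+(x-400)*.15-.5,255+y*.15-.5)
print('b',p2w('top',*T(194,208),.044),p2w('side',*S(593,218),.044))
print('a',p2w('top',*T(185.5,208.5),.022))
```

```text
b [ 0.43954423 -0.30389353  0.044     ] [ 0.43989018 -0.30426266  0.044     ]
a [ 0.43845594 -0.30617943  0.022     ]
```

```bash
python3 -m creep '[[[0.95,-15,13,0,0,0,0],[0.95,-42,38,0,0,0,0],[0.95,-72,64,0,0,0,0],[0.95,-102,91,0,0,0,0],[0.95,-132,118,0,0,0,0]]]'
python3 -m creep '[[[0.95,-30,27,0,0,0,0],[0.95,-60,54,0,0,0,0],[0.95,-90,80,0,0,0,0],[0.95,-120,107,0,0,0,0],[0.95,-150,134,5,0,0,0]]]'
python3 -m creep '[[[0.95,-30,27,0,0,0,0],[0.95,-60,54,5,0,0,0],[0.9,-85,76,10,0,0,0],[0.9,-97,87,14,0,0,0],[0.9,-99,89,15,0,0,0]]]'
python3 -m creep '[[[0.88,0,0,10,0,0,0],[0.88,0,0,25,0,0,0],[0.88,0,0,30,0,0,0],[0.88,0,0,30,0,0,0],[0.88,0,0,30,0,0,0]]]'
python3 -m creep '[[[0.88,0,0,0,0,0,0],[0.88,0,0,0,0,0,0]]]'
python3 -c "
from h import *
print(go([.4397,-.3041,.028]))"
```

```text
time: 17.85
position: [0.5631, 0.0034, 0.1167]
tool_rot: [-3.06, -0.705, 0.006]
ft_force: [0.7, -1.0, -0.2]
grip_width: 0.949
time: 18.35
position: [0.4873, -0.1825, 0.1127]
tool_rot: [-3.061, -0.705, 0.003]
ft_force: [1.0, 0.2, 0.3]
grip_width: 0.949
time: 18.85
position: [0.4368, -0.3056, 0.0971]
tool_rot: [-3.06, -0.699, 0.004]
ft_force: [-0.4, 0.4, -0.8]
grip_width: 0.903
time: 19.35
position: [0.4393, -0.3037, 0.0689]
tool_rot: [-3.061, -0.707, 0.0]
ft_force: [0.2, -0.2, 1.0]
grip_width: 0.878
time: 19.55
position: [0.4393, -0.3046, 0.0696]
tool_rot: [3.06, 0.705, 0.001]
ft_force: [1.1, -0.6, 0.3]
grip_width: 0.878
[ 0.56013941 -0.35346705 41.59486538]
```

```bash
python3 -m creep '[[[0.88,0.5,-0.3,10,0,0,0],[0.88,0.5,-0.3,24,0,0,0],[0.88,0.5,-0.3,35,0,0,0],[0.88,0.5,-0.3,40,0,0,0],[0.88,0.5,-0.3,41,0,0,0]]]'
python3 -m creep '[[[0.8,0,0,0,0,0,0],[0.75,0,0,0,0,0,0],[0.75,0,0,0,0,0,0]]]'
python3 -c "
from h import *
print(go([.4397,-.3041,.028]))"
```

```text
time: 20.05
position: [0.4385, -0.3034, 0.0266]
tool_rot: [-3.06, -0.705, 0.002]
ft_force: [-0.0, 0.1, 0.0]
grip_width: 0.877
time: 20.35
position: [0.4396, -0.3043, 0.0285]
tool_rot: [3.061, 0.705, 0.001]
ft_force: [-1.0, 0.6, -0.2]
grip_width: 0.767
[ 0.17383221 -0.09753242  0.54660587]
```

```bash
python3 -m creep '[[[0.5,0,0,0,0,0,0],[0.5,0,0,0,0,0,0],[0.3,0,0,0,0,0,0],[0.3,0,0,0,0,0,0],[0,0,0,0,0,0,0]]]' 40
python3 -m creep '[[[0,0,0,-8,0,0,0],[0,0,0,-25,0,0,0],[0,0,0,-45,0,0,0],[0,0,0,-60,0,0,0],[0,0,0,-65,0,0,0]]]'
python3 -m creep '[[[0,9,-10,0,0,0,0],[0,27,-31,0,0,0,0],[0,47,-54,0,0,0,0],[0,67,-77,0,0,0,0],[0,87,-100,0,0,0,0]]]'
python3 -m creep '[[[0,20,-23,0,0,0,0],[0,40,-46,0,0,0,0],[0,60,-69,0,0,0,0],[0,80,-92,0,0,0,0],[0,100,-115,0,0,0,0]]]'
python3 -c "
from h import *
print(go([.4494,.289,.095]))"
```

```text
time: 20.85
position: [0.4395, -0.3045, 0.0284]
tool_rot: [3.061, 0.705, 0.001]
ft_force: [0.7, -1.7, 0.8]
grip_width: 0.601
time: 21.35
position: [0.44, -0.3043, 0.0949]
tool_rot: [3.059, 0.705, 0.003]
ft_force: [0.0, -0.3, -2.5]
grip_width: 0.598
time: 21.85
position: [0.4731, -0.1733, 0.0919]
tool_rot: [-3.06, -0.706, 0.003]
ft_force: [1.1, 1.3, -2.2]
grip_width: 0.601
time: 22.35
position: [0.5123, -0.0263, 0.0919]
tool_rot: [-3.06, -0.706, 0.003]
ft_force: [1.1, -0.1, -2.8]
grip_width: 0.599
[  81.71467468 -310.97856677   -2.78214692]
```

```bash
python3 -m creep '[[[0,9,-30,0,0,0,0],[0,17,-60,0,0,0,0],[0,25,-90,0,0,0,0],[0,33,-120,0,0,0,0],[0,41,-150,0,0,0,0]]]'
python3 -m creep '[[[0,8,-30,0,0,0,0],[0,16,-60,0,0,0,0],[0,24,-90,0,0,0,0],[0,31,-118,0,0,0,0],[0,36,-138,0,0,0,0]]]'
python3 -m creep '[[[0,3,-15,0,0,0,0],[0,4,-23,0,0,0,0],[0,4,-25,0,0,0,0],[0,4,-25,0,0,0,0],[0,4,-25,0,0,0,0]]]'
python3 -m creep '[[[0,0,0,10,0,0,0],[0,0,0,30,0,0,0],[0,0,0,50,0,0,0],[0,0,0,62,0,0,0],[0,0,0,65,0,0,0]]]'
python3 -m creep '[[[0,0,0,0,0,0,0],[0,0,0,0,0,0,0],[0,0,0,0,0,0,0],[0,0,0,0,0,0,0]]]'
python3 -c "
from h import *
print(go([.4494,.289,.010]));snap('side','s7.png',(150,110,270,210),5)"
```

```text
time: 22.85
position: [0.4826, 0.126, 0.0919]
tool_rot: [-3.061, -0.707, 0.004]
ft_force: [0.3, -0.4, -2.8]
grip_width: 0.604
time: 23.35
position: [0.4539, 0.2667, 0.092]
tool_rot: [-3.059, -0.71, 0.003]
ft_force: [-0.2, 0.1, -3.4]
grip_width: 0.602
time: 23.85
position: [0.4494, 0.2869, 0.0927]
tool_rot: [3.061, 0.703, -0.001]
ft_force: [-0.2, 0.2, -2.7]
grip_width: 0.602
time: 24.35
position: [0.4482, 0.2868, 0.0261]
tool_rot: [3.061, 0.704, -0.005]
ft_force: [-0.5, -0.0, -1.7]
grip_width: 0.599
time: 24.75
position: [0.4497, 0.2883, 0.0287]
tool_rot: [-3.061, -0.705, -0.002]
ft_force: [0.5, 0.1, -2.2]
grip_width: 0.603
[-1.15182746e-02 -7.74010002e-01  1.87289843e+01]
```

View pics/s7.png

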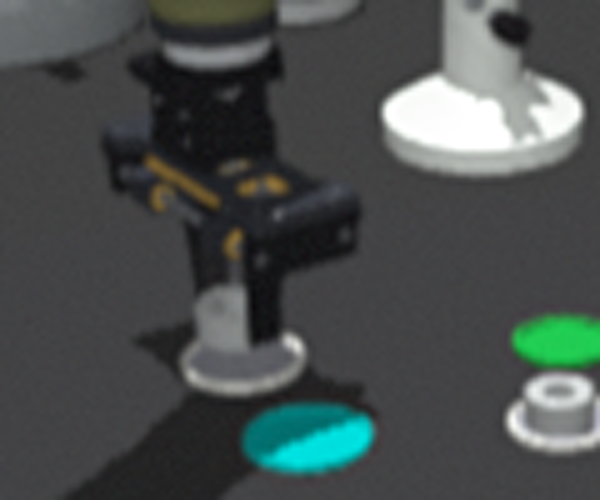

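Ring_b hangs centred over the white dish_b at (243,362), not the turquoise one at (310,437). Lowering.

```bash
python3 -m creep '[[[0,0,-0.5,6,0,0,0],[0,0,-0.7,12,0,0,0],[0,0,-0.7,15,0,0,0],[0,0,-0.7,16.5,0,0,0],[0,0,-0.7,16.5,0,0,0]]]'
python3 -m creep '[[[0,0,0,0.5,0,0,0],[0,0,0,1,0,0,0],[0,0,0,1,0,0,0]]]'
python3 -m creep '[[[0,0,0,0.5,0,0,0],[0,0,0,1,0,0,0],[0,0,0,1,0,0,0]]]'
```

```text
time: 25.3
position: [0.4486, 0.2886, 0.0111]
tool_rot: [3.061, 0.705, -0.001]
ft_force: [-0.7, -0.3, -1.9]
grip_width: 0.602
time: 25.6
position: [0.449, 0.2887, 0.0106]
tool_rot: [3.061, 0.705, 0.0]
ft_force: [1.1, 0.3, -2.4]
grip_width: 0.602
time: 25.9
position: [0.4489, 0.2886, 0.0095]
tool_rot: [3.061, 0.705, -0.0]
ft_force: [-0.7, 0.9, -2.0]
grip_width: 0.603
```

```bash
python3 -m creep '[[[0,0,0,0.4,0,0,0],[0,0,0,0.4,0,0,0],[0,0,0,0.4,0,0,0]]]'
python3 -m creep '[[[0,0,0,0.4,0,0,0],[0,0,0,0.4,0,0,0],[0,0,0,0.4,0,0,0]]]'
```

```text
time: 26.2
position: [0.4489, 0.2886, 0.0094]
tool_rot: [3.061, 0.705, -0.0]
ft_force: [-0.6, -1.0, 1.7]
grip_width: 0.601
time: 26.5
position: [0.4489, 0.2886, 0.0093]
tool_rot: [3.061, 0.705, -0.0]
ft_force: [-3.1, -2.0, 5.9]
grip_width: 0.598
```

```bash
python3 -m creep '[[[0.68,0,0,-0.3,0,0,0],[0.72,0,0,-0.5,0,0,0],[0.72,0,0,-0.5,0,0,0]]]'
python3 -m creep '[[[0.75,0,0,-8,0,0,0],[0.8,0,0,-30,0,0,0],[0.9,0,0,-60,0,0,0],[1,0,0,-85,0,0,0],[1,0,0,-90,0,0,0]]]'
python3 -m creep '[[[1,-3,12,0,0,0,0],[1,-9,40,0,0,0,0],[1,-16,74,0,0,0,0],[1,-23,108,0,0,0,0],[1,-30,142,0,0,0,0]]]'
python3 -m creep '[[[1,-7,34,0,0,0,0],[1,-14,68,0,0,0,0],[1,-22,102,0,0,0,0],[1,-32,132,0,0,0,0],[1,-34,138,0,0,0,0]]]'
python3 - <<'E'
from h import *
snap('top','t8.png');snap('side','s8.png')
a=cv2.imread('pics/raw_t8.png');b=cv2.imread('pics/raw_s8.png')
f=lambda i,x,y,w:cv2.resize(i[y:y+w,x:x+w],(400,400),interpolation=cv2.INTER_NEAREST)
cv2.imwrite('pics/q8.png',np.vstack([np.hstack([f(a,345,245,50),f(b,185,255,60)]),np.hstack([f(b,170,130,100)[100:300],f(a,100,210,100)[100:300]])]))
print(go([.4384,-.307,.1]))
E
```

```text
time: 26.8
position: [0.4492, 0.2889, 0.0093]
tool_rot: [-3.061, -0.705, -0.001]
ft_force: [0.2, -1.0, 0.5]
grip_width: 0.707
time: 27.3
position: [0.4508, 0.2902, 0.1027]
tool_rot: [-3.06, -0.705, -0.009]
ft_force: [0.1, 0.1, -0.5]
grip_width: 0.965
time: 27.8
position: [0.4832, 0.145, 0.0976]
tool_rot: [3.061, 0.704, -0.004]
ft_force: [0.9, 0.2, 0.5]
grip_width: 1.0
time: 28.3
position: [0.5128, 0.0027, 0.0974]
tool_rot: [3.063, 0.694, -0.006]
ft_force: [-0.2, -0.8, -0.8]
grip_width: 0.999
[-203.09762184  250.283253     -1.9542228 ]
```

View pics/q8.png

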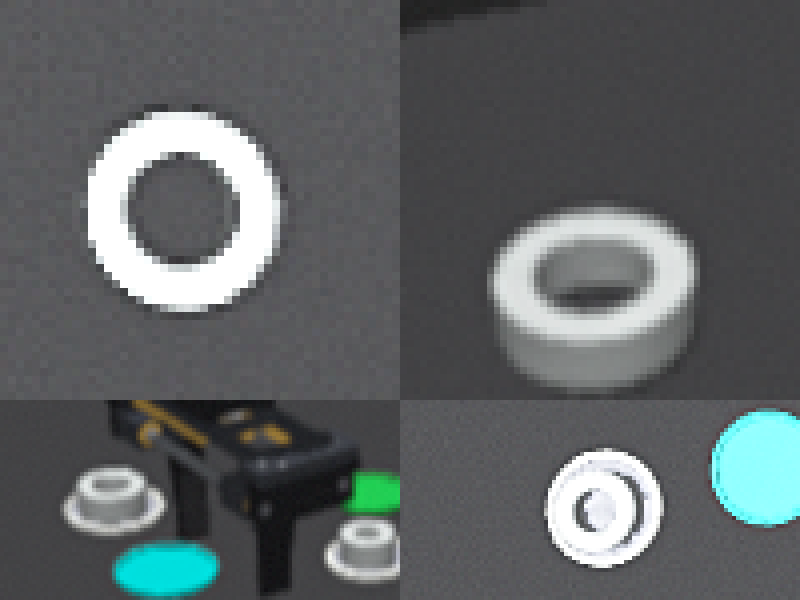

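Ring_b sits flat in dish_b. Ring_a is centred at (184,209) in the top crop and (592.5,271) in the side crop.

```bash
python3 - <<'E'
from h import *
T=lambda x,y:(345+x/8-.5,245+y/8-.5)
S=lambda x,y:(185+(x-400)*.15-.5,255+y*.15-.5)
A=p2w('top',*T(184,208.5),.022);B=p2w('side',*S(592.5,271),.022)
print(A,B,go([*((A+B)/2)[:2],.1]))
E
python3 -m creep '[[[1,-12,15,0,0,0,0],[1,-35,43,0,0,0,0],[1,-60,74,0,0,0,0],[1,-85,105,0,0,0,0],[1,-110,135,0,0,0,0]]]'
python3 -m creep '[[[1,-25,31,0,0,0,0],[1,-50,62,0,0,0,0],[1,-75,93,0,0,0,0],[1,-90,111,0,0,0,0],[1,-93,115,0,0,0,0]]]'
python3 -m creep '[[[1,0,0,10,0,0,0],[1,0,0,30,0,0,0],[1,0,0,45,0,0,0],[1,0,0,50,0,0,0],[1,0,0,50,0,0,0]]]'
python3 -m creep '[[[1,0,0,0,0,0,0],[1,0,0,0,0,0,0]]]'
python3 -c "
from h import *
print(go([.4384,-.306,.007]))"
```

```text
[ 0.43844463 -0.30566647  0.022     ] [ 0.43855742 -0.30396483  0.022     ] [-202.05851806  248.35922917   -1.95484141]
time: 28.9
position: [0.4733, -0.1602, 0.0986]
tool_rot: [-3.06, -0.709, 0.001]
ft_force: [0.4, 0.2, -0.5]
grip_width: 0.999
time: 29.4
position: [0.4394, -0.3065, 0.0984]
tool_rot: [-3.062, -0.7, 0.002]
ft_force: [0.5, -0.0, -0.1]
grip_width: 1.002
time: 29.9
position: [0.4404, -0.303, 0.048]
tool_rot: [-3.059, -0.708, 0.002]
ft_force: [0.5, -0.2, -0.4]
grip_width: 1.007
time: 30.1
position: [0.4414, -0.3049, 0.0501]
tool_rot: [3.06, 0.705, 0.002]
ft_force: [-0.4, 0.5, 0.3]
grip_width: 0.998
[-3.21398636 -0.41356993 43.08891577]
```

```bash
python3 -m creep '[[[1,-2.6,-1.3,8,0,0,0],[1,-2.6,-1.3,22,0,0,0],[1,-2.6,-1.3,34,0,0,0],[1,-2.6,-1.3,39,0,0,0],[1,-2.6,-1.3,40,0,0,0]]]'
python3 -m creep '[[[1,0,0,0,0,0,0],[1,0,0,0,0,0,0],[1,0,0,0,0,0,0]]]'
python3 -c "
from h import *
print(go([.4385,-.305,.007]))"
```

```text
time: 30.6
position: [0.437, -0.3041, 0.0078]
tool_rot: [-3.059, -0.705, 0.002]
ft_force: [0.7, -0.8, 0.6]
grip_width: 1.006
time: 30.9
position: [0.4382, -0.3049, 0.0098]
tool_rot: [3.061, 0.705, 0.001]
ft_force: [0.2, 0.2, 0.4]
grip_width: 0.999
[0.22238828 0.16841721 2.7507328 ]
```

```bash
python3 -m creep '[[[1,0,0,1.5,0,0,0],[0.9,0,0,2.5,0,0,0],[0.85,0,0,2.5,0,0,0],[0.7,0,0,2.5,0,0,0]]]' 45
python3 -m creep '[[[0.5,0,0,0,0,0,0],[0.5,0,0,0,0,0,0],[0.3,0,0,0,0,0,0],[0,0,0,0,0,0,0]]]' 45
python3 -m creep '[[[0,0,0,-6,0,0,0],[0,0,0,-20,0,0,0],[0,0,0,-40,0,0,0],[0,0,0,-55,0,0,0],[0,0,0,-58,0,0,0]]]'
python3 -c "
from h import *
print(go([.49,-.0235,.06]))"
```

```text
time: 31.3
position: [0.4377, -0.3047, 0.0068]
tool_rot: [3.061, 0.705, -0.0]
ft_force: [0.4, 0.8, 0.0]
grip_width: 0.833
time: 31.7
position: [0.4379, -0.3051, 0.0068]
tool_rot: [3.061, 0.705, 0.0]
ft_force: [1.8, -2.0, -0.5]
grip_width: 0.752
time: 32.2
position: [0.4392, -0.3055, 0.0674]
tool_rot: [3.058, 0.705, 0.004]
ft_force: [0.7, -0.7, -3.7]
grip_width: 0.753
[ 169.05677549 -231.318673      6.81292058]
```

```bash
python3 -m creep '[[[0,7,-10,0,0,0,0],[0,22,-30,0,0,0,0],[0,40,-54,0,0,0,0],[0,58,-79,0,0,0,0],[0,76,-104,0,0,0,0]]]'
python3 -m creep '[[[0,18,-25,0,0,0,0],[0,36,-50,0,0,0,0],[0,54,-75,0,0,0,0],[0,72,-99,0,0,0,0],[0,84,-115,0,0,0,0]]]'
python3 -m creep '[[[0,7,-9,0,0,0,0],[0,9,-12,0,0,0,0],[0,9,-12,10,0,0,0],[0,9,-12,25,0,0,0],[0,9,-12,38,0,0,0]]]'
python3 -m creep '[[[0,0,0,0,0,0,0],[0,0,0,0,0,0,0],[0,0,0,0,0,0,0],[0,0,0,0,0,0,0]]]'
python3 -c "
from h import *
print(go([.49,-.0235,.01]));snap('side','s9.png',(175,150,295,250),5)"
```

```text
time: 32.7
position: [0.4597, -0.1753, 0.0637]
tool_rot: [-3.06, -0.705, 0.003]
ft_force: [1.8, 0.7, -4.8]
grip_width: 0.756
time: 33.2
position: [0.4848, -0.0339, 0.0638]
tool_rot: [-3.059, -0.71, 0.002]
ft_force: [0.2, -0.2, -4.6]
grip_width: 0.753
time: 33.7
position: [0.4879, -0.0247, 0.0253]
tool_rot: [3.062, 0.702, -0.002]
ft_force: [-1.3, -0.2, -3.7]
grip_width: 0.755
time: 34.1
position: [0.4893, -0.0232, 0.0274]
tool_rot: [3.061, 0.705, 0.002]
ft_force: [-0.3, -0.4, -4.5]
grip_width: 0.75
[ 0.4832949   0.534255   17.37288986]
```

View pics/s9.png

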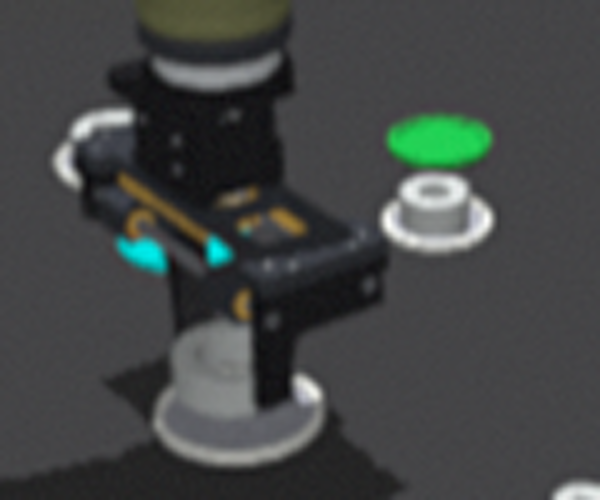

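Ring_a hangs over dish_a, whose centre is at (240,415). The expected contact TCP height is 0.0098. Lowering.

```bash
python3 -m creep '[[[0,0.5,0.5,6,0,0,0],[0,0.5,0.5,11,0,0,0],[0,0.5,0.5,14,0,0,0],[0,0.5,0.5,15,0,0,0],[0,0.5,0.5,15,0,0,0]]]'
python3 -m creep '[[[0,0,0,0.5,0,0,0],[0,0,0,1,0,0,0],[0,0,0,1,0,0,0]]]'
python3 -m creep '[[[0,0,0,0.4,0,0,0],[0,0,0,0.7,0,0,0],[0,0,0,0.7,0,0,0]]]'
```

```text
time: 34.65
position: [0.4892, -0.0232, 0.0114]
tool_rot: [-3.061, -0.705, 0.001]
ft_force: [0.5, 0.4, -4.4]
grip_width: 0.75
time: 34.95
position: [0.4894, -0.0233, 0.0108]
tool_rot: [3.061, 0.705, 0.0]
ft_force: [0.3, 0.3, -4.0]
grip_width: 0.76
time: 35.25
position: [0.4893, -0.0233, 0.01]
tool_rot: [3.061, 0.705, -0.0]
ft_force: [-0.3, 0.9, -4.6]
grip_width: 0.757
```

```bash
python3 -m creep '[[[0,0,0,0.4,0,0,0],[0,0,0,0.4,0,0,0],[0,0,0,0.4,0,0,0]]]'
python3 -m creep '[[[0,0,0,0.4,0,0,0],[0,0,0,0.4,0,0,0],[0,0,0,0.4,0,0,0]]]'
```

```text
time: 35.55
position: [0.4894, -0.0233, 0.0098]
tool_rot: [3.061, 0.705, -0.0]
ft_force: [-1.0, -0.5, -1.9]
grip_width: 0.758
time: 35.85
position: [0.4895, -0.0233, 0.0098]
tool_rot: [3.061, 0.705, -0.0]
ft_force: [-4.6, 0.1, 5.9]
grip_width: 0.755
```

Contact. Release, rise and move clear.

```bash
python3 -m creep '[[[0.82,0,0,-0.3,0,0,0],[0.88,0,0,-0.5,0,0,0],[0.88,0,0,-0.5,0,0,0]]]'
python3 -m creep '[[[0.9,0,0,-8,0,0,0],[0.95,0,0,-30,0,0,0],[1,0,0,-60,0,0,0],[1,0,0,-95,0,0,0],[1,0,0,-125,0,0,0]]]'
python3 -m creep '[[[1,-15,20,-10,0,0,0],[1,-35,48,-20,0,0,0],[1,-55,76,-20,0,0,0],[1,-75,104,-20,0,0,0],[1,-95,132,-20,0,0,0]]]'
python3 -m creep '[[[1,-20,28,0,0,0,0],[1,-40,56,0,0,0,0],[1,-60,84,0,0,0,0],[1,-70,98,0,0,0,0],[1,-70,98,0,0,0,0]]]'
python3 - <<'E'
from h import *
snap('top','t10.png');snap('side','s10.png')
a=cv2.imread('pics/raw_t10.png');b=cv2.imread('pics/raw_s10.png')
cv2.imwrite('pics/q10.png',np.vstack([cv2.resize(a[130:290,120:430],(800,413)),cv2.resize(b[160:340,160:380],(800,654))])[::1][:1000])
q=cv2.imread('pics/q10.png');cv2.imwrite('pics/q10.png',cv2.resize(q,(480,600)) if 0 else np.hstack([cv2.resize(a[130:290,120:280],(400,400)),cv2.resize(b[160:320,170:330],(400,400))]))
a0=cv2.imread('pics/raw_t1.png');d=(cv2.absdiff(a,a0).max(2)>60)
print('calc diff',d[168:230,375:425].sum(),'caliper diff',d[140:168,205:300].sum())
c=cv2.resize(a[170:222,295:347],(400,400));cv2.imwrite('pics/q11.png',c)
E
```

```text
time: 36.15
position: [0.49, -0.0233, 0.0099]
tool_rot: [3.061, 0.705, 0.002]
ft_force: [0.3, -0.7, -0.3]
grip_width: 0.862
time: 36.65
position: [0.4898, -0.0231, 0.137]
tool_rot: [3.061, 0.706, 0.003]
ft_force: [1.5, -0.2, -0.2]
grip_width: 0.997
time: 37.15
position: [0.4617, -0.1849, 0.1556]
tool_rot: [3.06, 0.705, 0.002]
ft_force: [0.7, -0.8, 0.2]
grip_width: 1.0
time: 37.65
position: [0.4408, -0.3047, 0.1549]
tool_rot: [3.062, 0.698, -0.0]
ft_force: [-0.1, 0.4, -0.2]
grip_width: 0.999
calc diff 0 caliper diff 0
```

View pics/q10.png

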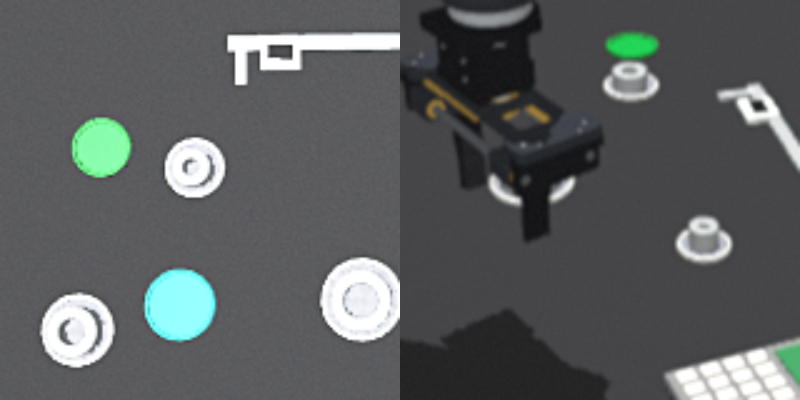

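All rings sit flat inside their dishes. Top crop: a (361,300), b (77,330), c (194,167). Side crop: d (703,240). The pixels of the calculator and caliper haven't changed. Settling, then handing in.

```bash
python3 -m creep '[[[1,0,0,0,0,0,0],[1,0,0,0,0,0,0],[1,0,0,0,0,0,0]]]'; python3 -c "
from bench import ctrl
print(ctrl.close_job())"
```

```text
time: 38.05
position: [0.4421, -0.3011, 0.1549]
tool_rot: [3.061, 0.708, 0.0]
ft_force: [-0.2, -0.6, 1.4]
grip_width: 1.005
the job is handed in; nothing more can be done
None
```

I took the stack apart from the top down (d, c, b, a) and lowered each ring into its own white dish. I let go only after feeling light contact of about 5 N. The job was handed in at 38 s with the gripper open, clear of everything.

**Last checks:** the pictures showed all four rings flat inside their dishes' rims. The calculator and caliper looked unchanged against the first top picture.

**Disagreements:** the two cameras differed by up to about 3.5 mm in y, well inside the 8 mm clearance around each ring in its dish. On ring_b the gripper read about 52 mm instead of 54 mm, with no visible effect on the placing. No check failed.

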